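# Seat a sample-vial cap with the sliding capping press

### The job

One of the four sample vials in the capping press still has its plug cap standing proud of the rim. Slide the press head along its beam until the ram is centred over that vial and flip the cam lever all the way down to lock the head there; only then press the plunger down to its stop so that the cap is seated, and let it spring back up. Leave the head locked over the vial, and do not shove or knock over the glassware and bottles round the press.

Things in the scene. Friction and masses are not known exactly. Their poses are not given: they have to be found in the camera images.
- press: Capping press fixed to the table: base plate 150 x 292 mm, a grey block with four upright vials, behind it a level steel beam on two posts that carries the sliding head. Origin: on the table under the beam's middle; x to the back (away from the robot), y left along the beam, z up. Vials at x -52 mm, y 30, 0, -30 and -60 mm; the ram always moves over x -52 mm.
- head (a joint): Position of the aluminium head (58 mm wide, 44 mm at its rounded front; top 159 mm above the table, front face 74 mm in front of the beam's middle) along the beam, m: 0 = parked at the left end, grows to 0.160 towards press -y (right). Unlocked it slides with about 2 N of friction and stays where it is left. It can be moved by its lever's handle.
- cam_lever (a joint): Angle of the cam lever, rad: 0 = free, black handle pointing forward (press -x) and 60 degrees up; 1.54 = fully locked, forward and 28 degrees below level. A few newtons at the handle's end turn it; it stays where it is left. Its cam rubs on the beam from about 0.7 rad and beyond 1.35 rad holds the head fast.
- lever_pivot (a point): Point on the cam lever's axis (level, parallel to the beam) in the middle of the handle's width: 19 mm in front of the beam's middle, 104 mm above the table, 55 mm to the right (press -y) of the ram's axis. Slides with the head.
- lever_grip (a point): Middle of the round end of the lever's black handle (barrel 16 mm thick, 12 mm wide along press y), 74 mm from lever_pivot. Free: 168 mm above the table; locked: 69 mm above the table and 84 mm in front of the beam's middle, low beside the taller head: an upright gripper does not fit there, one leaning back towards the robot by about 40 degrees does.
- plunger (a joint): How far the plunger is pressed, in m: 0 = up, 0.020 = down on its stop. A spring of 6 N at the top to 10 N at the stop returns it; pushing the cap in takes about 4 N more.
- button_top (a point): Centre of the top of the plunger's black round button (44 mm across), straight above the ram; 190 mm above the table when up.
- ram_foot (a point): Centre of the lower end of the ram, a steel pin 8 mm thick under the head that moves with the plunger; 81 mm above the table when up. Its final height is 1 mm below the vials' rims.
- vial_mouth (a point): Centre of the mouth, level with the rim, of the vial whose white cap stands proud by 9 mm (amber vial 19 mm across, bore 16 mm; rim 62 mm above the table). Which of the four places it stands in varies. The other three vials look alike but their caps are already 1 mm below the rim.
- cap (a joint): How far the proud cap has been pushed in, in m: 0 = standing 9 mm above the rim, 0.010 = seated, 1 mm below the rim. It stays where it is pushed.
- beaker: Glass beaker, 54 mm across, 68 mm high, left of the press; origin at the centre of its underside. Bystander.
- standard_bottle: Bottle with screw cap, 56 mm across, 102 mm high, left behind the press; origin at the centre of its underside. Bystander.
- flask: Conical flask, 51 mm across, 79 mm high, behind the press; origin at the centre of its underside. Bystander.
- beaker_small: Small beaker, 41 mm across, 50 mm high, right of the press; origin at the centre of its underside. Bystander.
- rinse_bottle: Slim bottle with screw cap, 56 mm across, 152 mm high, right behind the press; origin at the centre of its underside. Bystander.

How it is judged:
By the outcome, as a careful person would: the job done as asked, in the order asked, and still so for the second after the job is handed in, with the robot touching nothing.
It also fails if it takes over 56 s, if anything falls off the work surface, if the arm or the gripper's body presses on something with over 40 N, if the wrist force passes 120 N, or if a joint passes its speed limit or range.

### The arm

A 6-joint arm with a two-finger parallel gripper is mounted at the origin on a cart in front of the work surface, level with it; the furniture and walls round the work are solid. World frame = base frame: x ahead of the robot, y to its left, z up, the work surface at z = 0. Lengths are in m, angles in degrees, forces in N, time in s.
With the tool pointing down it reaches from about 0.4 to 0.825 m from the base axis. Payload 7 kg.
Tool frame: the origin (TCP) lies on the centre line of the jaws, within the pads' length; the fingertips stand 22 mm ahead of it and the grasp point (between the pads) lies 3 mm ahead of it; z points along the fingers, y is the line along which they close (so a half turn about z gives the same grasp; the last joint's range is limited). The gripper opens to 88 mm and grips with 3 to 60 N. Pads are 19 mm wide; open, the fingers measure 130 mm over their backs; the gripper's body (78 mm by 193 mm) begins 47 mm behind the grasp point.
Start: joints at [-56.201, 20.546, 0.682, 0, -70.136, -16.507], TCP at [0.201, -0.644, 0.249] pointing down, gripper open.
Joint ranges: [-176.03, 176.03], [-82.01, 121.73], [-58.28, 71.71], [-173.87, 95.51], [-174.79, -0.11], [-173.66, 173.66]. Speed limits (degrees/s): [136.94, 136.94, 172.46, 180, 180, 180].

### API

Orientations are given as [roll, pitch, yaw] about the fixed x, y, z axes, in that order (R = Rz(yaw) Ry(pitch) Rx(roll)).
In Python, from plant import get_state, cams, r gives the robot as it stands.
- The arm moves only by the tool apply_moves, never from a script. Its argument "targets" is a list of rows, each an object with "dp": the shift along the world's x, y, z in m, a list of three; "yaw": the turn about the world's z in degrees. In form: [{"dp": [x, y, z], "yaw": yaw}, ...]. A call has 1 to 20 rows; each row is the pose to reach, as a shift and turn from the pose commanded when the call began; what a row does not reach only later rows make up. A row lasts 1/12 s, in which the tool goes at most 41.7 mm and 7.16 degrees, less where a joint would pass 70% of its speed; a pose out of reach is approached as far as the arm can. A call with a gripper value outside its range is refused whole. "grip" is the gripper command: -1 is fully open, 1 is shut, values between are in proportion, set as the call begins (left out, the last holds). The fingers move at their own pace and stop on an object; "squeeze" is the grip in N (left out, the last holds). Time passes only in rows, so rows that repeat a pose let the fingers close. It gives the time, the measured TCP pose, the force, the opening and the grip force at its end, in the units of the state.
- get_state(): the state, without advancing time (a new reading comes with each control period).
- cams.capture(name): name is "scene" or "top"; returns a dict with "image" (400x640x3 uint8, red, green, blue), "range_z" (400x640 float32, m along the optical axis (not along the pixel's ray), 0 where there is no reading), "fx", "fy", "cx", "cy" (pixels), "R" (3x3) and "t" (3): a world point X has camera coordinates R X + t. Camera axes: x right, y down, z forward; pixel columns grow to the right and rows downward; lengths in m; the calibration is good to about 2 mm. A picture is of the moment at which its call begins.
- r.close_job(): hands the job in; it is judged then, once.
The state is a dict: "time_s": time; "joints": joint angles; "qd": joint speeds; "joint_torque": joint torques, N m; "tcp_pos": TCP position; "eef_rot": TCP orientation; "contact_force": force on the tool from outside, world axes, zero at the start; "moment": the same for the moment, N m; "gripper_width": finger opening in m; "gripper_force": force on a finger pad.
Only numpy, scipy, OpenCV 4.12 (cv2) and the standard library are available. Lean on these libraries where they do the work, as an engineer would, in place of code of your own. Each camera call takes 0.05 s, during which the arm holds its last target. There are 200 camera calls.

## Working session

There is one attempt and no reset: what is moved stays moved. The work goes in short steps, Python scripts to look and compute and a tool call to move; the robot and the scene stay as the last step left them, time stands still between calls to the robot, and variables do not carry over. Pictures are saved under pics/ and viewed, at most 10 in all, crops included, and the job is handed in when it is done.

Besides the shell and the picture viewer there is one more tool, called after "Emit:" as name(argument=value, ...), one argument or row to a line, values as JSON. apply_moves: Moves the arm, as the interface text tells. Its arguments: {"type":"object","properties":{"targets":{"type":"array","items":{"type":"object","properties":{"dp":{"type":"array","items":{"type":"number"}},"yaw":{"type":"number"}}}},"grip":{"type":"number"},"squeeze":{"type":"number"}},"required":["targets"]}

```bash
mkdir -p pics
cat > h.py <<'E'
import numpy as np, cv2
from plant import get_state, cams, r
def cap(n,name):
    c=cams.capture(n); cv2.imwrite(f'pics/{name}.png',c['image'][:,:,::-1]); np.savez(f'pics/{name}.npz',**c); return c
def pts(c):
    z=c['range_z']; v,u=np.indices(z.shape)
    P=np.stack([(u-c['cx'])/c['fx']*z,(v-c['cy'])/c['fy']*z,z],-1)
    return (P-c['t'])@c['R']
def proj(c,X):
    p=c['R']@np.array(X)+c['t']; return np.array([c['fx']*p[0]/p[2]+c['cx'],c['fy']*p[1]/p[2]+c['cy']])
def ray(c,u,v,h):
    d=c['R'].T@np.array([(u-c['cx'])/c['fx'],(v-c['cy'])/c['fy'],1]); o=-c['R'].T@c['t']
    return o+d*(h-o[2])/d[2]
E
python3 - <<'E'
from h import *
s=get_state(); print({k:np.round(v,3) for k,v in s.items()})
for n in('scene','top'):
    c=cap(n,n+'0'); print(n,np.round(-c['R'].T@c['t'],3),c['fx'])
E
```

```text
{'time_s': np.float64(0.0), 'joints': array([-5.6200e+01,  2.0591e+01,  6.3400e-01, -2.3000e-02, -7.0137e+01,
       -1.6506e+01]), 'qd': array([-0.031, -0.006,  0.05 ,  0.011, -0.03 , -0.1  ]), 'joint_torque': array([-1.0000e-03, -5.8272e+01,  2.9306e+01,  6.9970e+00,  7.0000e-03,
       -0.0000e+00]), 'tcp_pos': array([ 0.201, -0.644,  0.248]), 'eef_rot': array([ 1.79904e+02, -6.00000e-03, -1.62713e+02]), 'contact_force': array([-0.528,  0.016,  0.501]), 'moment': array([-0.034, -0.018,  0.021]), 'gripper_force': np.float64(0.0), 'gripper_width': np.float64(0.087)}
scene [0.066 0.498 0.582] 443.90352051959405
top [0.57  0.077 0.991] 360.9771533742818
```

View pics/scene0.png

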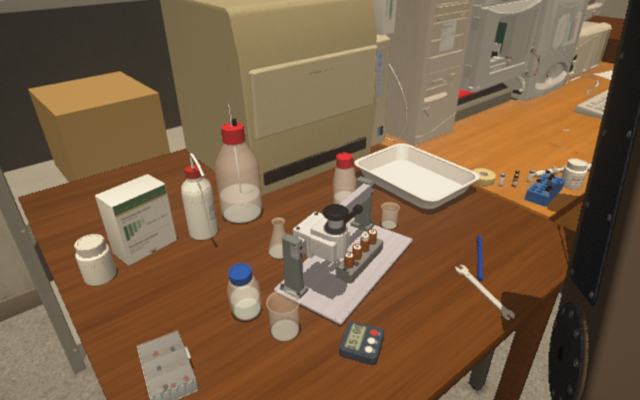

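View pics/top0.png

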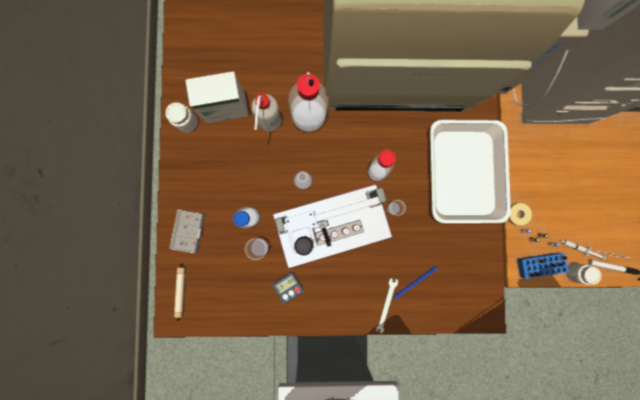

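Run:
```python
from h import *
c=dict(np.load('pics/top0.npz')); P=pts(c); s=dict(np.load('pics/scene0.npz'))
print('table z',np.nanmedian(P[280:300,200:260,2]))
im=c['image'].astype(int)
sub=np.zeros(im.shape[:2],bool); sub[180:275,265:395]=1
m=sub&(im.min(-1)>150)&(P[...,2]<0.03)&(P[...,2]>0)
print('plate z',np.median(P[m][:,2]))
h=np.median(P[m][:,2])
X=np.array([ray(c,u,v,h)[:2] for v,u in np.argwhere(m)])
rc=cv2.minAreaRect((X*1000).astype(np.float32)); print(rc, np.round(cv2.boxPoints(rc)))
# button: dark & z>0.17
b=sub&(P[...,2]>0.165); print('hi',b.sum(),P[b].mean(0),np.round(np.percentile(P[b],[1,50,99],axis=0),3))
A=cv2.resize(c['image'][180:275,265:395],None,fx=6,fy=6,interpolation=cv2.INTER_CUBIC)
B=cv2.resize(s['image'][180:320,270:420],None,fx=4,fy=4,interpolation=cv2.INTER_CUBIC)
cv2.imwrite('pics/a.png',A[:,:,::-1]);cv2.imwrite('pics/b.png',B[:,:,::-1])
```

```text
table z 0.001023563702950806
plate z 0.012288475608708847
((609.1072998046875, 12.338302612304688), (216.81936645507812, 314.97747802734375), 16.276920318603516) [[ 461.  133.]
 [ 549. -169.]
 [ 757. -108.]
 [ 669.  194.]]
hi 393 [0.53494818 0.08398309 0.30017623] [[0.508 0.032 0.169]
 [0.532 0.086 0.19 ]
 [0.57  0.11  0.991]]
```

View pics/a.png

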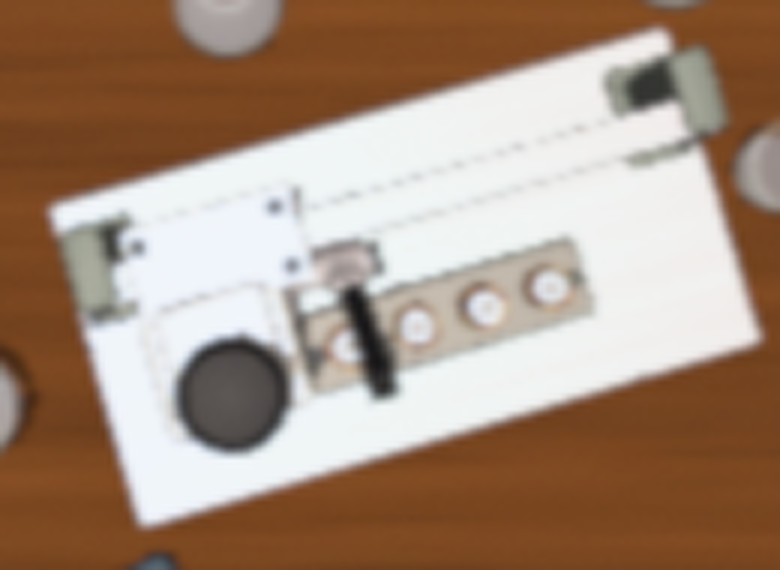

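View pics/b.png

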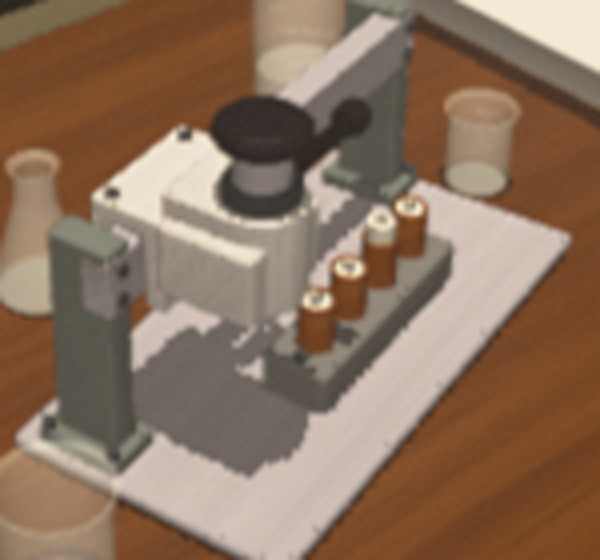

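Pictures: in the top crop, the plate corners are at (50,205), (665,30), (762,340), (142,525), the button at (233,394), and caps at about (417,327), (487,307), (551,287). In the scene crop, the third vial from the left (380,220) has the proud cap, which puts it at press y = -30.

Run:
```python
from h import *
c=dict(np.load('pics/top0.npz'))
f=lambda u,v,h: ray(c,u/6+265-.4,v/6+180-.4,h)
C=np.array([f(*p,.012)[:2] for p in[(50,205),(665,30),(762,340),(142,525)]]);print('corners',C.round(4))
print('sides',[np.linalg.norm(C[i]-C[i-1]).round(4) for i in range(4)])
d=C[0]-C[1]+C[3]-C[2]; yaw=np.degrees(np.arctan2(-d[0],d[1])); print('yaw',yaw)
V=np.array([f(417,327,.061)[:2],f(487,307,.071)[:2],f(551,287,.061)[:2]]);print(V.round(4))
d=V[0]-V[2];print('yawV',np.degrees(np.arctan2(-d[0],d[1])),np.linalg.norm(d))
# vial circles by subpixel brightness
im=c['image'].astype(int)
y=np.radians(yaw);ex=np.array([np.cos(y),np.sin(y)]);ey=np.array([-np.sin(y),np.cos(y)])
O=np.mean([V[0]-0*ey+.052*ex,V[1]+.030*ey+.052*ex,V[2]+.060*ey+.052*ex],axis=0);print('O',O, 'each',[ (V[0]+.052*ex).round(4),(V[1]+.030*ey+.052*ex).round(4),(V[2]+.060*ey+.052*ex).round(4)])
B=f(233,394,.19)[:2];print('button press frame',(B-O)@ex,(B-O)@ey, B)
L=f(385,392,.168)[:2];print('lever end press',(L-O)@ex,(L-O)@ey,L)
# depth-based check of button
P=pts(c);sub=np.zeros(im.shape[:2],bool);sub[230:262,285:320]=1
m=sub&(abs(P[...,2]-.19)<.006)&(im.max(-1)<110);print('btn depth',m.sum(),P[m].mean(0))
for w in [(-.052,-.03)]: print('target',O+w[0]*ex+w[1]*ey)
```

```text
corners [[ 0.6049  0.1744]
 [ 0.6845 -0.105 ]
 [ 0.5433 -0.1472]
 [ 0.4622  0.1325]]
sides [np.float64(0.1487), np.float64(0.2905), np.float64(0.1473), np.float64(0.2912)]
yaw 16.03475662616741
[[ 0.5507  0.0127]
 [ 0.5593 -0.0164]
 [ 0.5676 -0.0451]]
yawV 16.330662504014487 0.06017676080937249
O [0.600907   0.02692668] each [array([0.6007, 0.027 ]), array([0.601 , 0.0268]), array([0.601, 0.027])]
button press frame -0.05167103839193745 0.079829878447642 [0.52919562 0.08937813]
lever end press -0.0680217432655382 0.025194411786248934 [0.52857248 0.03235189]
btn depth 260 [0.52894952 0.08933951 0.19016541]
target [ 0.55921671 -0.01626961]
```

Emit:
apply_moves(
  targets=[
    {"dp": [0.02,0.04,0.03],"yaw": 7},
    {"dp": [0.04,0.08,0.06],"yaw": 14},
    {"dp": [0.06,0.115,0.06],"yaw": 21},
    {"dp": [0.08,0.15,0.06],"yaw": 28},
    {"dp": [0.1,0.185,0.06],"yaw": 35},
    {"dp": [0.12,0.22,0.06],"yaw": 42},
    {"dp": [0.135,0.255,0.06],"yaw": 49},
    {"dp": [0.15,0.29,0.06],"yaw": 56},
    {"dp": [0.165,0.325,0.06],"yaw": 63},
    {"dp": [0.18,0.36,0.06],"yaw": 70},
    {"dp": [0.2,0.4,0.06],"yaw": 77},
    {"dp": [0.22,0.435,0.06],"yaw": 84},
    {"dp": [0.24,0.47,0.06],"yaw": 89},
    {"dp": [0.26,0.505,0.06],"yaw": 89},
    {"dp": [0.275,0.54,0.06],"yaw": 89},
    {"dp": [0.29,0.575,0.06],"yaw": 89},
    {"dp": [0.31,0.61,0.06],"yaw": 89},
    {"dp": [0.325,0.645,0.06],"yaw": 89},
    {"dp": [0.341,0.68,0.06],"yaw": 89},
    {"dp": [0.341,0.68,0.06],"yaw": 89},
  ],
  grip=-0.1,
  squeeze=8,
)

```text
time_s: 1.77
tcp_pos: [0.5436, 0.0403, 0.3074]
eef_rot: [180.0, 0.0, -73.5]
contact_force: [0.5, 0.0, 0.2]
gripper_width: 0.0479
gripper_force: 0.0
```

Run:
```python
from h import *
s=get_state(); print({k:np.round(v,3) for k,v in s.items()})
c=cap('scene','s1')
B=cv2.resize(c['image'][130:320,220:460],None,fx=3,fy=3,interpolation=cv2.INTER_CUBIC);cv2.imwrite('pics/s1c.png',B[:,:,::-1])
```

```text
{'time_s': np.float64(1.767), 'joints': array([ 2.4829e+01,  6.3490e+00, -1.0353e+01, -2.5000e-02, -7.3340e+01,
       -8.3350e+00]), 'qd': array([-3.31 , -2.274, -2.923, -0.013, -1.184,  4.481]), 'joint_torque': array([ 2.6360e+00, -3.9116e+01,  3.0836e+01,  7.1080e+00,  2.1000e-02,
       -9.3500e-01]), 'tcp_pos': array([0.544, 0.04 , 0.307]), 'eef_rot': array([ 1.79955e+02,  1.80000e-02, -7.35140e+01]), 'contact_force': array([0.477, 0.049, 0.188]), 'moment': array([-0.125,  0.093,  0.056]), 'gripper_force': np.float64(0.0), 'gripper_width': np.float64(0.048)}
```

View pics/s1c.png

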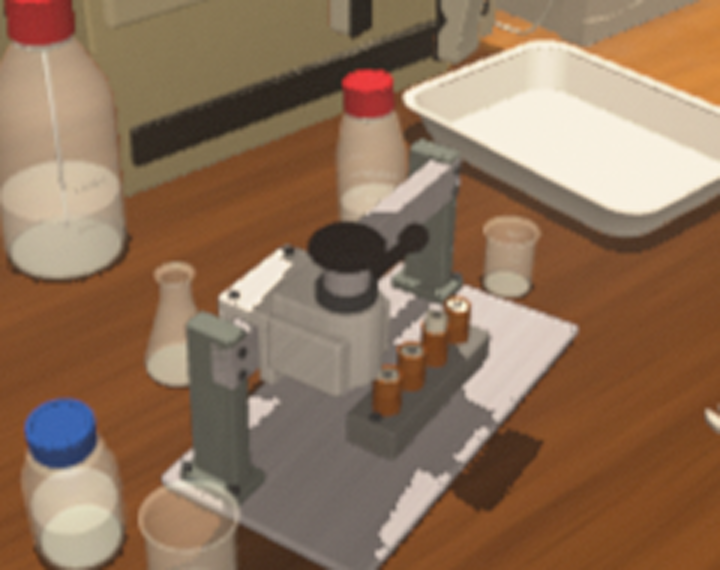

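The picture shows the press unchanged: lever handle end at crop (413,237), proud third cap at (436,320), gripper above and out of the frame. Descending next to grasp the handle.

Emit:
apply_moves(
  targets=[
    {"dp": [0,0,-0.03],"yaw": 0},
    {"dp": [0,0,-0.06],"yaw": 0},
    {"dp": [0,0,-0.09],"yaw": 0},
    {"dp": [0,0,-0.11],"yaw": 0},
    {"dp": [0,0,-0.125],"yaw": 0},
    {"dp": [0,0,-0.135],"yaw": 0},
    {"dp": [0,0,-0.143],"yaw": 0},
    {"dp": [0,0,-0.143],"yaw": 0},
    {"dp": [0,0,-0.143],"yaw": 0},
  ],
)

```text
time_s: 2.57
tcp_pos: [0.5418, 0.0353, 0.166]
eef_rot: [-180.0, -0.0, -73.7]
contact_force: [0.0, -0.6, -0.3]
gripper_width: 0.048
gripper_force: 0.0
```

Emit:
apply_moves(
  targets=[
    {"dp": [0,0,0],"yaw": 0},
    {"dp": [0,0,0],"yaw": 0},
    {"dp": [0,0,0],"yaw": 0},
    {"dp": [0,0,0],"yaw": 0},
    {"dp": [0,0,0],"yaw": 0},
    {"dp": [0,0,0],"yaw": 0},
    {"dp": [0,0,0],"yaw": 0},
    {"dp": [0,0,0],"yaw": 0},
  ],
  grip=1,
  squeeze=8,
)

```text
time_s: 3.23
tcp_pos: [0.5413, 0.0353, 0.1661]
eef_rot: [180.0, -0.0, -73.7]
contact_force: [-4.0, -0.6, 6.1]
gripper_width: 0.0271
gripper_force: 7.4
```

Emit:
apply_moves(
  targets=[
    {"dp": [0.0015,-0.005,0],"yaw": 0},
    {"dp": [0.004,-0.014,0],"yaw": 0},
    {"dp": [0.007,-0.024,0],"yaw": 0},
    {"dp": [0.01,-0.034,0],"yaw": 0},
    {"dp": [0.013,-0.044,0],"yaw": 0},
    {"dp": [0.016,-0.054,0],"yaw": 0},
    {"dp": [0.0185,-0.064,0],"yaw": 0},
    {"dp": [0.0215,-0.074,0],"yaw": 0},
    {"dp": [0.0245,-0.084,0],"yaw": 0},
    {"dp": [0.027,-0.093,0],"yaw": 0},
    {"dp": [0.029,-0.1,0],"yaw": 0},
    {"dp": [0.03,-0.103,0],"yaw": 0},
    {"dp": [0.0307,-0.1056,0],"yaw": 0},
    {"dp": [0.0307,-0.1056,0],"yaw": 0},
    {"dp": [0.0307,-0.1056,0],"yaw": 0},
    {"dp": [0.0307,-0.1056,0],"yaw": 0},
  ],
)

```text
time_s: 4.57
tcp_pos: [0.5723, -0.0707, 0.1663]
eef_rot: [-180.0, -0.0, -73.7]
contact_force: [-2.7, -2.7, 5.6]
gripper_width: 0.0269
gripper_force: 7.4
```

```bash
cat >> h.py <<'E'
O=np.array([.601,.027]);a=np.radians(16.2);ex=np.array([np.cos(a),np.sin(a)]);ey=np.array([-np.sin(a),np.cos(a)])
def pf(X): X=np.array(X);d=X[...,:2]-O;return np.round([d@ex,d@ey],4)
def W(x,y): return O+x*ex+y*ey
E
python3 - <<'E'
from h import *
print('tcp',pf(get_state()['tcp_pos']))
for n in('top','scene'):
    c=cap(n,n+'2'); im=c['image']; P=pts(c)
    x,y=proj(c,[*W(-.06,-.03),.15]); x,y=int(x),int(y)
    B=cv2.resize(im[y-60:y+60,x-70:x+70],None,fx=4,fy=4,interpolation=cv2.INTER_CUBIC);cv2.imwrite(f'pics/{n}2c.png',B[:,:,::-1]);print(n,x-70,y-60)
E
python3 -c "
import cv2,numpy as np
cv2.imwrite('pics/two.png',cv2.resize(np.vstack([cv2.imread('pics/%s2c.png'%n) for n in('top','scene')]),None,fx=.62,fy=.62))"
```

```text
tcp [-0.0548 -0.0858]
top 280 174
scene 300 140
```

View pics/two.png

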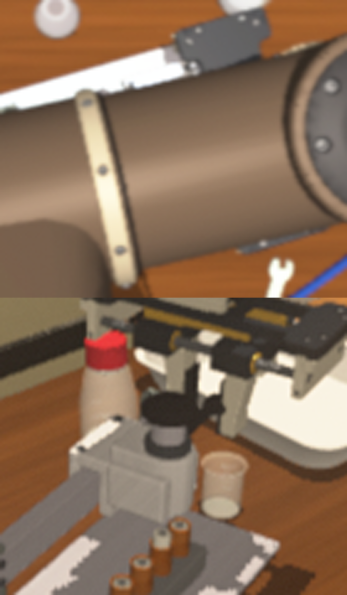

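Top view is blocked by the arm. In the scene view the button is at about (170,408), next to the vial row, with the jaws on the handle. Releasing, rising, then measuring the button in the scene camera.

Emit:
apply_moves(
  targets=[
    {"dp": [0,0,0],"yaw": 0},
    {"dp": [0,0,0],"yaw": 0},
    {"dp": [0,0,0],"yaw": 0},
    {"dp": [0,0,0],"yaw": 0},
    {"dp": [0,0,0.01],"yaw": 0},
    {"dp": [0,0,0.03],"yaw": 0},
    {"dp": [0,0,0.06],"yaw": 0},
    {"dp": [0,0,0.09],"yaw": 0},
    {"dp": [0,0,0.09],"yaw": 0},
  ],
  grip=-0.1,
)

```text
time_s: 5.42
tcp_pos: [0.5753, -0.0703, 0.2628]
eef_rot: [-179.5, -0.2, -73.6]
contact_force: [1.0, -0.1, 1.7]
gripper_width: 0.0482
gripper_force: 0.0
```

```bash
cat >> h.py <<'E'
def button(c,y0):
    P=pts(c); im=c['image'].max(-1)
    d=P[...,:2]-O; X=d@ex; Y=d@ey
    m=(abs(P[...,2]-.19)<.0035)&(im<90)&(abs(X+.052)<.03)&(abs(Y-y0)<.03)
    v,u=np.nonzero(m)
    Q=np.array([ray(c,a,b,.19)[:2] for a,b in zip(u,v)])
    (x,y),rad=cv2.minEnclosingCircle((Q*1000).astype(np.float32))
    return m.sum(),pf([x/1000,y/1000]),round(rad,1),pf(Q.mean(0))
def handle(c,y0):
    P=pts(c); im=c['image'].max(-1); d=P[...,:2]-O; X=d@ex; Y=d@ey
    m=(im<90)&(abs(Y-y0)<.018)&(X>-.12)&(X<-.03)&(P[...,2]>.055)&(P[...,2]<.18)
    return m.sum(),np.round([np.percentile(q[m],[2,50,98]) for q in(X,Y,P[...,2])],4) if m.sum() else None
E
python3 - <<'E'
from h import *
c=dict(np.load('pics/scene0.npz'));t=dict(np.load('pics/top0.npz'))
print('top0',button(t,.08),handle(t,.025));print('sc0',button(c,.08),handle(c,.025))
c=cap('scene','s3');print('sc3',button(c,-.03),handle(c,-.085))
t=cap('top','t3');print('t3',button(t,-.03) if 1 else 0)
E
```

```text
top0 (np.int64(232), array([-0.0515,  0.0797]), 19.6, array([-0.0515,  0.08  ])) (np.int64(57), array([[-0.0673, -0.0498, -0.0313],
       [ 0.0217,  0.0256,  0.0293],
       [ 0.1296,  0.1526,  0.1756]]))
sc0 (np.int64(138), array([-0.0558,  0.0869]), 18.0, array([-0.0559,  0.087 ])) (np.int64(136), array([[-0.0712, -0.0604, -0.0403],
       [ 0.0225,  0.0317,  0.0344],
       [ 0.1289,  0.1592,  0.169 ]]))
sc3 (np.int64(95), array([-0.0555, -0.0225]), 17.7, array([-0.0558, -0.0222])) (np.int64(92), array([[-0.0693, -0.059 , -0.0432],
       [-0.0853, -0.0787, -0.076 ],
       [ 0.1348,  0.1602,  0.1696]]))Traceback (most recent call last):
  File "<stdin>", line 5, in <module>
  File "h.py", line 23, in button
    (x,y),rad=cv2.minEnclosingCircle((Q*1000).astype(np.float32))
              ~~~~~~~~~~~~~~~~~~~~~~^^^^^^^^^^^^^^^^^^^^^^^^^^^^^
cv2.error: OpenCV(4.12.0) /io/opencv/modules/imgproc/src/shapedescr.cpp:201: error: (-215:Assertion failed) count >= 0 && (depth == CV_32F || depth == CV_32S) in function 'minEnclosingCircle'
```

Emit:
apply_moves(
  targets=[
    {"dp": [-0.014,-0.006,0],"yaw": 0},
    {"dp": [-0.028,-0.012,0],"yaw": 0},
    {"dp": [-0.042,-0.018,0],"yaw": 0},
    {"dp": [-0.0554,-0.0231,0],"yaw": 0},
    {"dp": [-0.0554,-0.0231,0],"yaw": 0},
    {"dp": [-0.0554,-0.0231,0],"yaw": 0},
    {"dp": [-0.0554,-0.0231,-0.015],"yaw": 0},
    {"dp": [-0.0554,-0.0231,-0.03],"yaw": 0},
    {"dp": [-0.0554,-0.0231,-0.045],"yaw": 0},
    {"dp": [-0.0554,-0.0231,-0.052],"yaw": 0},
    {"dp": [-0.0554,-0.0231,-0.052],"yaw": 0},
    {"dp": [-0.0554,-0.0231,-0.052],"yaw": 0},
  ],
  grip=-1,
)

```text
time_s: 6.52
tcp_pos: [0.5172, -0.0932, 0.2035]
eef_rot: [179.9, -0.0, -73.7]
contact_force: [0.3, -0.7, 0.3]
gripper_width: 0.0874
gripper_force: 0.0
```

Run:
```python
from h import *
s=get_state();print(pf(s['tcp_pos']),s['tcp_pos'],s['gripper_width'])
c=cap('scene','s4')
x,y=map(int,proj(c,[*W(-.08,-.085),.15]));B=cv2.resize(c['image'][y-60:y+70,x-80:x+80],None,fx=4,fy=4,interpolation=cv2.INTER_CUBIC);cv2.imwrite('pics/s4c.png',B[:,:,::-1])
P=pts(c);d=P[...,:2]-O;X=d@ex;Y=d@ey
m=(X<-.03)&(X>-.1)&(Y<-.07)&(Y>-.12)&(P[...,2]>.178)&(P[...,2]<.23);print(m.sum(),[np.percentile(q[m],[1,50,99]).round(4) for q in(X,Y,P[...,2])])
```

```text
[-0.114 -0.092] [ 0.5172214  -0.09316772  0.2035125 ] 0.08742567898617183
322 [array([-0.0718, -0.067 , -0.052 ]), array([-0.1007, -0.0813, -0.0777]), array([0.1799, 0.2078, 0.2294])]
```

View pics/s4c.png

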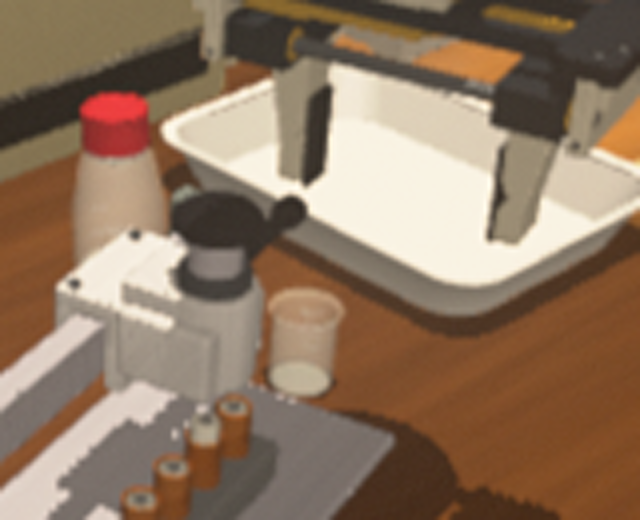

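Finger in place: rear fingertip at (302,178) above the handle end (290,210), clear of the button. Pushing the lever down along its arc.

Emit:
apply_moves(
  targets=[
    {"dp": [-0.001,-0.0014,-0.004],"yaw": 0},
    {"dp": [-0.004,-0.0025,-0.01],"yaw": 0},
    {"dp": [-0.0092,-0.0042,-0.018],"yaw": 0},
    {"dp": [-0.014,-0.0056,-0.026],"yaw": 0},
    {"dp": [-0.0188,-0.007,-0.034],"yaw": 0},
    {"dp": [-0.022,-0.0079,-0.043],"yaw": 0},
    {"dp": [-0.0246,-0.0087,-0.052],"yaw": 0},
    {"dp": [-0.026,-0.009,-0.061],"yaw": 0},
    {"dp": [-0.0265,-0.0092,-0.07],"yaw": 0},
    {"dp": [-0.0265,-0.0092,-0.07],"yaw": 0},
    {"dp": [-0.0265,-0.0092,-0.07],"yaw": 0},
  ],
)

```text
time_s: 7.48
tcp_pos: [0.4906, -0.1024, 0.1334]
eef_rot: [-180.0, -0.0, -73.7]
contact_force: [0.0, -0.1, 0.2]
gripper_width: 0.0879
gripper_force: 0.0
```

Run:
```python
from h import *
s=get_state();print(pf(s['tcp_pos']),s['tcp_pos'],s['contact_force'],s['moment'])
c=cap('scene','s5');print(button(c,-.03),handle(c,-.085))
```

```text
[-0.1422 -0.0934] [ 0.49056523 -0.10239603  0.13343065] [ 0.03302331 -0.13379443  0.22639744] [-0.03206061  0.06575825  0.01168506]
(np.int64(124), array([-0.0643, -0.0327]), 29.8, array([-0.0593, -0.0281])) (np.int64(231), array([[-0.1005, -0.0973, -0.0569],
       [-0.1004, -0.0834, -0.0766],
       [ 0.0963,  0.1052,  0.1551]]))
```

Emit:
apply_moves(
  targets=[
    {"dp": [0.0005,0.0001,-0.006],"yaw": 0},
    {"dp": [0.001,0.0003,-0.012],"yaw": 0},
    {"dp": [0.002,0.0006,-0.018],"yaw": 0},
    {"dp": [0.005,0.0014,-0.022],"yaw": 0},
    {"dp": [0.007,0.002,-0.026],"yaw": 0},
    {"dp": [0.008,0.0023,-0.026],"yaw": 0},
  ],
)

```text
time_s: 8.03
tcp_pos: [0.4981, -0.1, 0.1064]
eef_rot: [179.9, 0.0, -73.7]
contact_force: [0.5, -0.9, -0.4]
gripper_width: 0.0878
gripper_force: 0.0
```

Run:
```python
from h import *
s=get_state();print(pf(s['tcp_pos']),s['tcp_pos'],s['contact_force'],s['moment'])
c=cap('scene','s6');print(handle(c,-.085))
x,y=map(int,proj(c,[*W(-.08,-.085),.1]));B=cv2.resize(c['image'][y-70:y+60,x-80:x+80],None,fx=4,fy=4,interpolation=cv2.INTER_CUBIC);cv2.imwrite('pics/s6c.png',B[:,:,::-1])
```

```text
[-0.1342 -0.0932] [ 0.49813419 -0.09999074  0.10637416] [ 0.48667772 -0.89915975 -0.43893168] [-0.02932961  0.1237861   0.05692822]
(np.int64(265), array([[-0.0956, -0.0893, -0.0574],
       [-0.1005, -0.083 , -0.0675],
       [ 0.071 ,  0.0917,  0.1713]]))
```

View pics/s6c.png

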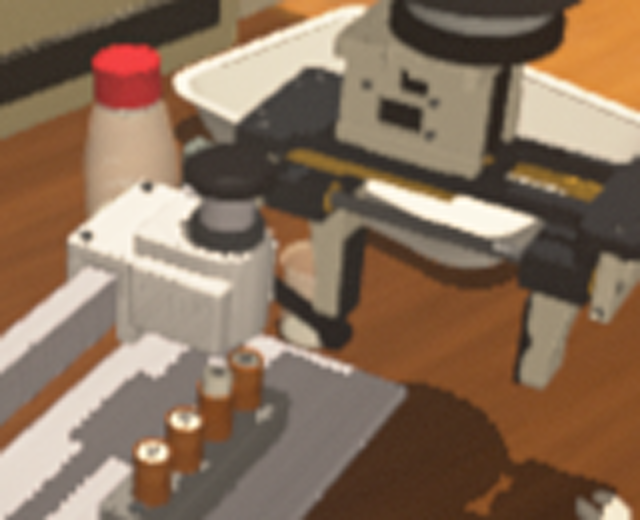

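The handle end at (335,332) is now below level with the finger on it, and the body is clear of the button at (230,170). Pushing on to the stop.

Emit:
apply_moves(
  targets=[
    {"dp": [0.001,0.0003,-0.003],"yaw": 0},
    {"dp": [0.002,0.0006,-0.006],"yaw": 0},
    {"dp": [0.002,0.0006,-0.008],"yaw": 0},
    {"dp": [0.002,0.0006,-0.008],"yaw": 0},
  ],
)

```text
time_s: 8.42
tcp_pos: [0.5013, -0.0993, 0.0998]
eef_rot: [-179.9, -0.0, -73.7]
contact_force: [-1.1, 0.5, 3.2]
gripper_width: 0.0875
gripper_force: 1.6
```

Emit:
apply_moves(
  targets=[
    {"dp": [0,0,-0.0015],"yaw": 0},
    {"dp": [0,0,-0.003],"yaw": 0},
    {"dp": [0,0,-0.003],"yaw": 0},
  ],
)

```text
time_s: 8.67
tcp_pos: [0.5018, -0.0994, 0.0984]
eef_rot: [-179.8, -0.1, -73.6]
contact_force: [-6.5, 2.0, 17.8]
gripper_width: 0.0873
gripper_force: 9.0
```

Emit:
apply_moves(
  targets=[
    {"dp": [0,0,-0.0015],"yaw": 0},
    {"dp": [0,0,-0.0015],"yaw": 0},
    {"dp": [0,0,-0.0015],"yaw": 0},
  ],
)

```text
time_s: 8.92
tcp_pos: [0.502, -0.0995, 0.0978]
eef_rot: [-179.8, -0.1, -73.6]
contact_force: [-7.6, 1.0, 24.8]
gripper_width: 0.0877
gripper_force: 12.5
```

Emit:
apply_moves(
  targets=[
    {"dp": [0,0,0.005],"yaw": 0},
    {"dp": [-0.005,-0.0015,0.015],"yaw": 0},
    {"dp": [-0.02,-0.006,0.03],"yaw": 0},
    {"dp": [-0.03,-0.009,0.06],"yaw": 0},
    {"dp": [-0.03,-0.009,0.09],"yaw": 0},
    {"dp": [-0.03,-0.009,0.12],"yaw": 0},
    {"dp": [-0.03,-0.009,0.14],"yaw": 0},
    {"dp": [-0.03,-0.009,0.14],"yaw": 0},
    {"dp": [-0.03,-0.009,0.14],"yaw": 0},
  ],
  grip=1,
)

```text
time_s: 9.67
tcp_pos: [0.4704, -0.1084, 0.2363]
eef_rot: [-179.8, 0.0, -73.7]
contact_force: [1.1, 0.7, -0.7]
gripper_width: 0.0331
gripper_force: 0.0
```

Run:
```python
from h import *
s=get_state();print(pf(s['tcp_pos']),s['tcp_pos'],s['gripper_width'])
c=cap('scene','s7');print(button(c,-.03),handle(c,-.085))
c=cap('top','t7')
try: print(button(c,-.03))
except Exception: print('no')
```

```text
[-0.1632 -0.0936] [ 0.47040039 -0.10842464  0.23630424] 0.03305603282883105
(np.int64(101), array([-0.056 , -0.0223]), 17.6, array([-0.056, -0.023])) (np.int64(116), array([[-0.0917, -0.0773, -0.0558],
       [-0.0889, -0.0805, -0.0763],
       [ 0.0634,  0.074 ,  0.0854]]))
(np.int64(199), array([-0.0521, -0.0295]), 19.7, array([-0.0515, -0.0308]))
```

Emit:
apply_moves(
  targets=[
    {"dp": [0.015,0.0155,0.01],"yaw": 0},
    {"dp": [0.035,0.036,0.01],"yaw": 0},
    {"dp": [0.055,0.057,0.01],"yaw": 0},
    {"dp": [0.075,0.0775,0.01],"yaw": 0},
    {"dp": [0.0885,0.092,0.01],"yaw": 0},
    {"dp": [0.0885,0.092,0.01],"yaw": 0},
    {"dp": [0.0885,0.092,0],"yaw": 0},
    {"dp": [0.0885,0.092,-0.012],"yaw": 0},
    {"dp": [0.0885,0.092,-0.02],"yaw": 0},
    {"dp": [0.0885,0.092,-0.02],"yaw": 0},
    {"dp": [0.0885,0.092,-0.02],"yaw": 0},
  ],
  grip=1,
)

```text
time_s: 10.68
tcp_pos: [0.5581, -0.0171, 0.2144]
eef_rot: [179.9, -0.0, -73.7]
contact_force: [-0.5, 0.1, 0.4]
gripper_width: 0.0001
gripper_force: 0.0
```

Run:
```python
from h import *
s=get_state();print(pf(s['tcp_pos']),s['tcp_pos'],s['gripper_width'],s['contact_force'])
```

```text
[-0.0535 -0.0304] [ 0.55813397 -0.0171112   0.21438427] 5.609346491300838e-05 [-0.52632282  0.05746602  0.43333041]
```

Tip is at 0.192, centred over the button. Pressing 22 mm down.

Emit:
apply_moves(
  targets=[
    {"dp": [0.001,0,-0.004],"yaw": 0},
    {"dp": [0.001,0,-0.008],"yaw": 0},
    {"dp": [0.001,0,-0.012],"yaw": 0},
    {"dp": [0.001,0,-0.016],"yaw": 0},
    {"dp": [0.001,0,-0.019],"yaw": 0},
    {"dp": [0.001,0,-0.021],"yaw": 0},
    {"dp": [0.001,0,-0.022],"yaw": 0},
    {"dp": [0.001,0,-0.022],"yaw": 0},
    {"dp": [0.001,0,-0.022],"yaw": 0},
  ],
)

```text
time_s: 11.43
tcp_pos: [0.56, -0.0169, 0.1945]
eef_rot: [-179.9, -0.0, -73.7]
contact_force: [-3.0, 0.0, 10.2]
gripper_width: 0.0007
gripper_force: 5.0
```

Emit:
apply_moves(
  targets=[
    {"dp": [0,0,-0.001],"yaw": 0},
    {"dp": [0,0,-0.002],"yaw": 0},
    {"dp": [0,0,-0.002],"yaw": 0},
    {"dp": [0,0,-0.002],"yaw": 0},
  ],
)

```text
time_s: 11.77
tcp_pos: [0.5601, -0.0169, 0.1927]
eef_rot: [-179.9, -0.0, -73.7]
contact_force: [-4.8, -0.1, 11.1]
gripper_width: 0.0006
gripper_force: 5.8
```

Emit:
apply_moves(
  targets=[
    {"dp": [0,0,-0.001],"yaw": 0},
    {"dp": [0,0,-0.002],"yaw": 0},
    {"dp": [0,0,-0.002],"yaw": 0},
    {"dp": [0,0,-0.002],"yaw": 0},
  ],
)

```text
time_s: 12.1
tcp_pos: [0.5601, -0.0169, 0.1919]
eef_rot: [-179.9, -0.1, -73.7]
contact_force: [-7.5, 0.9, 19.7]
gripper_width: 0.0006
gripper_force: 9.8
```

Emit:
apply_moves(
  targets=[
    {"dp": [0,0,-0.0015],"yaw": 0},
    {"dp": [0,0,-0.0015],"yaw": 0},
    {"dp": [0,0,-0.0015],"yaw": 0},
  ],
)

```text
time_s: 12.35
tcp_pos: [0.5602, -0.017, 0.1917]
eef_rot: [-179.8, -0.1, -73.6]
contact_force: [-13.3, 0.9, 29.4]
gripper_width: 0.0003
gripper_force: 14.8
```

Emit:
apply_moves(
  targets=[
    {"dp": [0,0,0.005],"yaw": 0},
    {"dp": [0,0,0.012],"yaw": 0},
    {"dp": [0,0,0.02],"yaw": 0},
    {"dp": [0,0,0.03],"yaw": 0},
    {"dp": [0,0,0.05],"yaw": 0},
    {"dp": [0,0,0.08],"yaw": 0},
    {"dp": [-0.03,-0.02,0.1],"yaw": 0},
    {"dp": [-0.06,-0.05,0.1],"yaw": 0},
    {"dp": [-0.09,-0.08,0.1],"yaw": 0},
    {"dp": [-0.1,-0.11,0.1],"yaw": 0},
    {"dp": [-0.1,-0.14,0.1],"yaw": 0},
    {"dp": [-0.1,-0.17,0.1],"yaw": 0},
    {"dp": [-0.1,-0.2,0.1],"yaw": 0},
    {"dp": [-0.1,-0.2,0.1],"yaw": 0},
    {"dp": [-0.1,-0.2,0.1],"yaw": 0},
  ],
)

```text
time_s: 13.6
tcp_pos: [0.4595, -0.2178, 0.2873]
eef_rot: [180.0, 0.0, -73.9]
contact_force: [-0.0, 0.9, -0.4]
gripper_width: 0.0009
gripper_force: 0.0
```

Run:
```python
from h import *
c=cap('scene','s8');print(button(c,-.03),handle(c,-.085))
B=cv2.resize(c['image'][160:290,300:460],None,fx=4.5,fy=4.5,interpolation=cv2.INTER_CUBIC);cv2.imwrite('pics/s8c.png',B[:,:,::-1])
c=cap('top','t8');print(button(c,-.03))
```

```text
(np.int64(101), array([-0.0562, -0.0222]), 17.7, array([-0.0562, -0.0229])) (np.int64(111), array([[-0.0916, -0.0767, -0.0556],
       [-0.0876, -0.08  , -0.0763],
       [ 0.0648,  0.0745,  0.0866]]))
(np.int64(237), array([-0.0523, -0.0289]), 20.7, array([-0.0524, -0.0298]))
```

View pics/s8c.png

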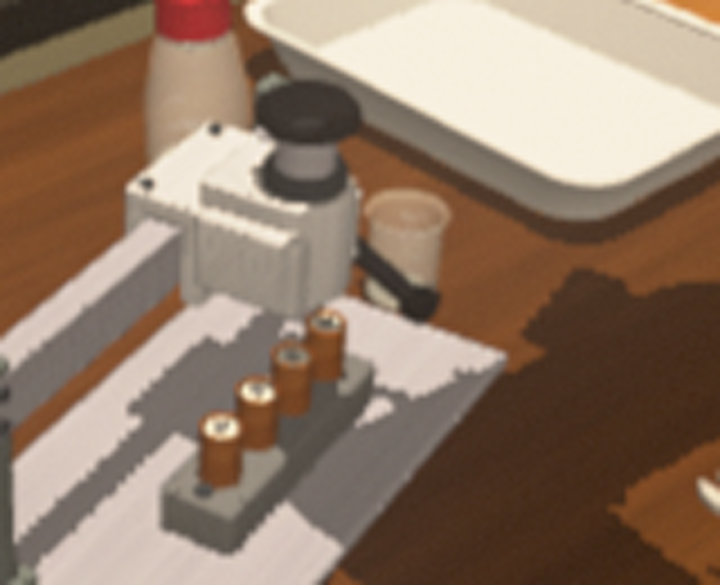

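The third vial's cap at (292,352) now sits level with the others. The lever is down at (420,300), the button is back up, and the head is still over the vial.

```bash
python3 -c "
from plant import r
print(r.close_job())"
```

```text
the job is handed in; nothing more can be done
None
```

The job is handed in: the camera shows the head centred on the third vial (press y -30 mm) to about 1 mm, the cam lever fully down, the cap seated and the plunger back up; the arm came near none of the glassware, and it took about 14 s of robot time.

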